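Open the child-resistant cell jar

ROBOT

A 6-joint arm with a two-finger parallel gripper is mounted at the origin on a cart in front of the work surface, level with it; the furniture and walls round the work are solid. World frame = base frame: x ahead of the robot, y to its left, z up, the work surface at z = 0. Lengths are in m, angles in rad, forces in N, time in s.
With the tool pointing down it reaches from about 0.4 to 0.825 m from the base axis. Payload 7 kg.
Tool frame: the origin (TCP) lies between the finger pads; the fingertips stand 8 mm ahead of it and the grasp point (between the pads) lies 11 mm behind it (arm.finger_overhang is the distance from the TCP to the fingertips, in m); z points along the fingers, y is the line along which they close (so a half turn about z gives the same grasp; the last joint's range is limited). The gripper opens to 88 mm and grips with 3 to 60 N. Pads are 19 mm wide; open, the fingers measure 130 mm over their backs; the gripper's body (78 mm by 193 mm) begins 47 mm behind the grasp point.
Start: joints at [1.396, 0.359, 0.012, 0, -1.224, -0.288], TCP at [0.301, 0.604, 0.235] pointing down, gripper open.
Joint ranges: [-3.07, 3.07], [-1.43, 2.12], [-1.02, 1.25], [-3.03, 1.67], [-3.05, -0], [-3.03, 3.03]. Speed limits (rad/s): [2.39, 2.39, 3.01, 3.14, 3.14, 3.14].

INTERFACE

Orientations are given as [roll, pitch, yaw] about the fixed x, y, z axes, in that order (R = Rz(yaw) Ry(pitch) Rx(roll)).
In Python, from station import arm gives the robot as it stands.
- The arm moves only by the tool move_arm, never from a script. Its argument "rows" is text: rows parted by semicolons, each of 7 numbers parted by spaces: the turn, a rotation vector about the tool's x, y, z in degrees, then the shift along the tool's x, y, z in m, then the finger opening in m, from 0 to 0.0876. A call has 1 to 8 rows; each row shifts and turns the commanded pose from where the row before left it, along the tool's axes as they then stand; what a row does not reach is not made up. A row lasts 1/8 s, in which the tool goes at most 62.5 mm and 10.7 degrees, less where a joint would pass 70% of its speed; a pose out of reach is approached as far as the arm can. A call is refused whole if a number of a shift passes 0.0625 or a number of a turn 10.7, either way. A call with a gripper value outside its range is refused whole. The fingers move at their own pace and stop on an object; "squeeze" is the grip in N (left out, the last holds). Time passes only in rows, so rows that do not move let the fingers close. It gives the time, the measured TCP pose, the force, the opening and the grip force at its end, in the units of the state.
- arm.get_state(): the state, without advancing time (a new reading comes with each control period).
- arm.grab_frame(name): name is "scene" or "top"; returns (picture, depth): 384x512x3 uint8, blue, green, red; 384x512 float32, m along the optical axis (not along the pixel's ray), 0 where there is no reading.
- arm.camera_model(name): a dict with "mtx" (3x3 intrinsics, pixels), "k1" (the pictures are not rectified: a ray, as slopes to the right and down, at radius r is drawn at 1 + k1 r^2 times it, then the intrinsics apply), "camera_from_world" (4x4, takes a point from world to camera coordinates). Camera axes: x right, y down, z forward; pixel columns grow to the right and rows downward; lengths in m; the calibration is good to about 2 mm. A picture is of the moment at which its call begins. camera_model takes no time and is no camera call.
- arm.job_done(): hands the job in; it is judged then, once.
The state is a dict: "t": time; "q": joint angles; "qd": joint speeds; "joint_efforts": joint torques, N m; "eef_pos": TCP position; "ee_rot": TCP orientation; "force": force on the tool from outside, world axes, zero at the start; "moment": the same for the moment, N m; "width": finger opening in m; "gripper_force": force on a finger pad.
Only numpy, scipy, OpenCV 4.12 (cv2) and the standard library are available. Lean on these libraries where they do the work, as an engineer would, in place of code of your own. Each camera call takes 0.05 s, during which the arm holds its last target. There are 200 camera calls.

TASK

Open the child-resistant jar of button cells that stands in the clamp base: press its white cap straight down firmly to the bottom of its travel (never with more than about 25 N), keep it down while you turn it anticlockwise about a sixth of a turn (60 degrees) to its open position, then lift it off. Put the cap right way up, wholly on the round cork mat, without dropping it, and let go; do not push the other things on the bench about.

Things in the scene. Friction and masses are not known exactly. Their poses are not given: they have to be found in the camera images.
- jar: Grey jar, 56 mm across, fixed upright in a screwed-down aluminium base (plate 96 x 80 x 8 mm). Origin: centre of the plate's underside; z up the jar's axis. Shoulder 50 mm high; neck 33 mm across, with a collar 51 mm across, its top 57 to 64 mm up, and two downward teeth that lock the cap's lugs. Locked, the cap's x lies along the jar's x (within 3 degrees).
- jar_mouth (a point): Centre of the jar's rim, 82 mm up. Turned anticlockwise (from above) and held down, the cap's lugs pass under the teeth and reach, 46 to 70 degrees from locked (middle 58 degrees, 1.01 rad), two gaps in the neck's flange; there the cap lifts straight off. End stops block turning beyond 70 degrees and clockwise out of the lock.
- cap_centre (a point): White ribbed round cap, arrows on top, 52 mm across, 34 mm high, about 60 g, locked on the jar at first. Point on its axis half-way up, 17 mm above its lower rim (84.4 mm above the bench when locked); z up. May be gripped across at any yaw; 17 mm of free height below its rim, over the shoulder. About 1.5 mm of sideways play. Off the jar nothing sticks out below its rim.
- cap: Same cap; origin at the centre of its lower rim, z up, x through a lug. A spring inside pushes it up: 9 N when locked, 0.6 N more per mm. It unlocks 2 to 9.2 mm down, differing from jar to jar, unseen; 1.6 mm deeper it hits the collar, a hard stop. A push of 17 to 21 N bottoms any jar; over 25 N is too much. Lugs clear the teeth only while it is held down.
- mat: Flat round cork mat, 90 mm in diameter, 6 mm thick, fixed on the bench; origin at the centre of its underside. (Jar and mat stand left and right of each other, either way round; the microscope at the right, in front, is about 0.4 m high: pass over it.)
- cleaner_bottle: Bystander: white bottle with a blue cap, 42 mm in diameter, 98 mm high; origin at the centre of its underside.
- tin: Bystander: round tin, 62 mm in diameter, 22 mm high; origin at the centre of its underside.
- tweezers: Bystander: steel tweezers lying flat, 121 mm long (along their own y), 13 mm wide, 9 mm high.
- dial: Bystander: round dial plate, 32 mm in diameter, 9 mm high.
- tape: Bystander: tape roll lying flat, 60 mm in diameter, 12 mm high.
- screwdriver: Bystander: small screwdriver lying flat, 90 mm long (along its own y), 12 mm wide.
Things that resemble listed ones, but are neither listed nor needed, are in the scene too. What is shaped like the cap but black or yellow is not meant.

How it is judged:
By the outcome, as a careful person would: the job done as asked, in the order asked, and still so for the second after the job is handed in, with the robot touching nothing.
It also fails if it takes over 67 s, if anything falls off the work surface, if the arm or the gripper's body presses on something with over 40 N, if the wrist force passes 120 N, or if a joint passes its speed limit or range.

## Working session

There is one attempt and no reset: what is moved stays moved. The work goes in short steps, Python scripts to look and compute and a tool call to move; the robot and the scene stay as the last step left them, time stands still between calls to the robot, and variables do not carry over. Pictures are saved under pics/ and viewed, at most 10 in all, crops included, and the job is handed in when it is done.

Besides the shell and the picture viewer there is one more tool, called as name(argument=value, ...) on one line, values as JSON. move_arm: Moves the arm, as the interface text tells. Its arguments: {"type":"object","properties":{"rows":{"type":"string"},"squeeze":{"type":"number"}},"required":["rows"]}

```bash
ls; mkdir -p pics
cat > h.py <<'E'
import numpy as np, cv2
from station import arm
def cloud(name):
    im,d=arm.grab_frame(name); m=arm.camera_model(name); K=np.array(m["mtx"]); T=np.array(m["camera_from_world"]); k=m["k1"]
    v,u=np.mgrid[:384,:512]; X=(u-K[0,2])/K[0,0]; Y=(v-K[1,2])/K[1,1]
    rd=np.hypot(X,Y); r=rd.copy()
    for _ in range(20): r=rd/(1+k*r*r)
    s=np.where(rd>0,r/np.maximum(rd,1e-9),1)
    P=np.stack([X*s*d,Y*s*d,d],-1); W=(P-T[:3,3])@T[:3,:3]
    W[d==0]=np.nan
    return im,d,W
E
python3 - <<'E'
from h import *
for n in("scene","top"):
    im,d,W=cloud(n); cv2.imwrite(f"pics/{n}0.png",im); np.savez(f"{n}0.npz",im=im,W=W)
    m=arm.camera_model(n); T=np.array(m["camera_from_world"]); print(n,-T[:3,:3].T@T[:3,3],m["k1"])
print(arm.get_state(),arm.finger_overhang)
E
```

```text
pics
scene [-0.07356072 -0.30325142  0.56422333] -0.13500127045456112
top [0.44333709 0.17477797 1.13097073] -0.006899829820341583
{'t': 0.1, 'q': array([ 1.39610414e+00,  3.59316920e-01,  1.11733629e-02, -3.15101465e-04,
       -1.22409884e+00, -2.88096538e-01]), 'qd': array([ 1.89445272e-03, -1.33817517e-03,  8.05059033e-05,  1.08101362e-03,
       -1.83719204e-03,  8.11786581e-04]), 'joint_efforts': array([-6.45141772e-04, -5.84163952e+01,  2.93754315e+01,  7.01553002e+00,
        1.02662118e-02, -4.93181142e-05]), 'eef_pos': array([0.30118562, 0.60361476, 0.23372407]), 'ee_rot': array([ 3.14012201e+00, -1.26883159e-04, -4.62895918e-01]), 'force': array([0.64067819, 0.39062095, 0.03123039]), 'moment': array([-0.01981006,  0.02429269,  0.061026  ]), 'gripper_force': 0.0, 'width': 0.08750877853018117} 0.008
```

View pics/scene0.png

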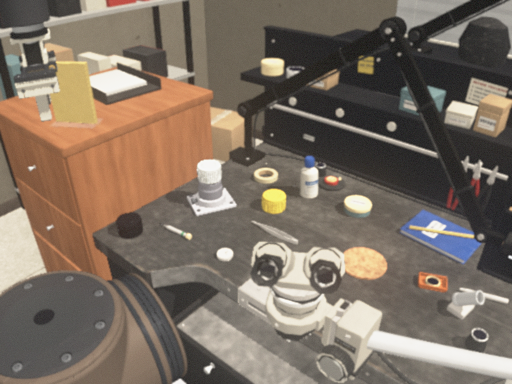

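View pics/top0.png

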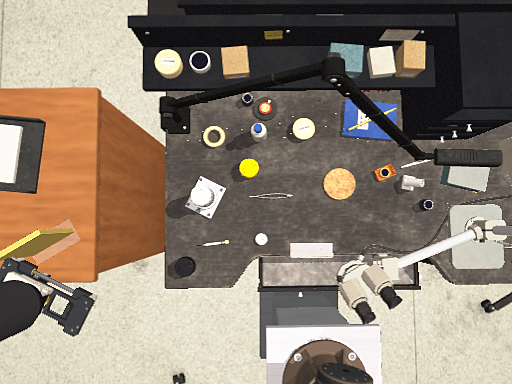

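The scene view shows the jar with its white cap at about (209,180) and the mat at (364,263). In the top view the jar cap is near (203,193) and the mat at (340,184). The microscope is at (370,285) and a lamp arm crosses overhead from (175,110) via (335,70) to (430,155).

Run:
```python
from h import *
z=np.load("top0.npz"); im,W=z["im"],z["W"]
for n,(u0,u1,v0,v1) in dict(jar=(180,232,170,225),mat=(318,362,162,206)).items():
    w=W[v0:v1,u0:u1].reshape(-1,3); print(n,np.nanmax(w[:,2]))
w=W[170:225,180:232].reshape(-1,3); c=im[170:225,180:232].reshape(-1,3)
k=w[:,2]>0.094; print("cap",k.sum(),w[k].mean(0),w[k].min(0),w[k].max(0), np.median(w[k],0))
k=(abs(w[:,2]-.008)<.004)&(c.min(1)>110); q=w[k][:,:2].astype(np.float32)*1000
print("plate",cv2.minAreaRect(q),k.sum())
# mat by colour
hsv=cv2.cvtColor(im,cv2.COLOR_BGR2HSV); m=cv2.inRange(hsv,(5,80,120),(22,255,255)); m[:160]=0;m[208:]=0;m[:,:315]=0;m[:,:]=m; m[:,362:]=0
w=W[m>0]; w=w[abs(w[:,2]-.006)<.008]; print("mat",w.mean(0),w.min(0),w.max(0),len(w))
# tall obstacles
for (u,v) in [(175,110),(250,90),(335,70),(380,110),(415,150),(470,157),(375,290),(345,270),(430,250),(249,168),(258,132),(262,239),(311,250),(410,183)]:
    print(u,v,np.nanmedian(W[v-2:v+3,u-2:u+3].reshape(-1,3),0).round(3))
z=np.load("scene0.npz"); im2,W2=z["im"],z["W"]
w=W2[155:185,190:230].reshape(-1,3);k=(w[:,2]>.07)&(w[:,2]<.12);print("scene cap",w[k].min(0),w[k].max(0))
cv2.imwrite("pics/crop.png",np.hstack([cv2.resize(im[165:230,175:240],(390,390),interpolation=2),cv2.resize(im2[150:215,180:245],(390,390),interpolation=2)]))
```

```text
jar 0.10639056580956038
mat 0.01288898330468588
cap 328 [0.51039205 0.32444419 0.1014254 ] [0.48427798 0.29916723 0.09405036] [0.53621061 0.35040476 0.10639057] [0.51008152 0.32438864 0.10140214]
plate ((510.544921875, 324.2876892089844), (82.12367248535156, 95.1517333984375), 62.927337646484375) 421
mat [ 0.5442692  -0.05438419  0.00599708] [ 0.50124088 -0.10062305 -0.00159133] [ 0.58965916 -0.00699243  0.01288898] 743
175 110 [0.721 0.382 0.15 ]
250 90 [0.725 0.193 0.282]
335 70 [0.714 0.034 0.423]
380 110 [ 0.675 -0.085  0.3  ]
415 150 [ 0.611 -0.209  0.167]
470 157 [ 0.596 -0.355  0.146]
375 290 [ 0.283 -0.088  0.213]
345 270 [ 0.32  -0.037  0.146]
430 250 [ 0.362 -0.267  0.094]
249 168 [0.587 0.2   0.033]
258 132 [0.677 0.174 0.086]
262 239 [0.392 0.166 0.007]
311 250 [0.359 0.029 0.003]
410 183 [ 0.542 -0.244  0.037]
scene cap [0.48397724 0.2959589  0.07008398] [0.53769679 0.34812808 0.10375849]
```

View pics/crop.png

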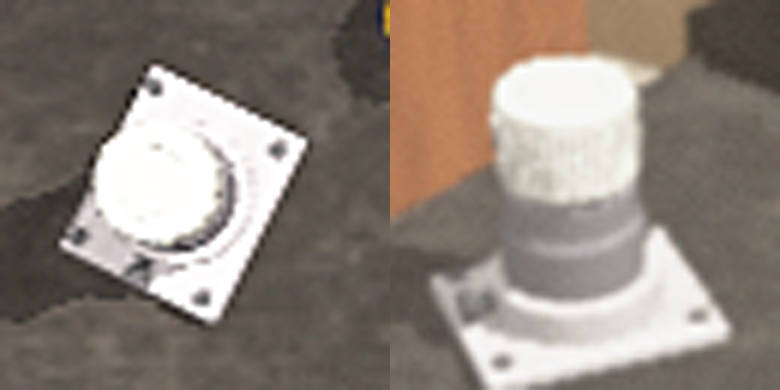

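The crop shows the cap's axis on the plate centre. The cap and plate estimates agree at (0.510, 0.324), and the mat is at about (0.544, -0.054). Before moving, I'll check the cabinet height and compute the move.

```bash
cat > go.py <<'E'
import sys; from h import *
from scipy.spatial.transform import Rotation as R
def togo(p,yaw=None):
    s=arm.get_state(); M=R.from_euler('xyz',s["ee_rot"]).as_matrix()
    print("tool shift mm",(M.T@(np.array(p)-s["eef_pos"])*1000).round(1),"pos",s["eef_pos"].round(4),"rpy deg",np.degrees(s["ee_rot"]).round(2),"q",s["q"].round(2))
E
python3 - <<'E'
from go import *
z=np.load("top0.npz"); W=z["W"]
for (u,v) in [(50,110),(50,200),(90,260),(110,200),(150,200),(160,270),(185,266),(40,240),(212,243)]:
    print(u,v,W[v,u].round(3))
togo([.5105,.3243,.135])
E
```

```text
50 110 [0.723 0.691 0.145]
50 200 [0.498 0.686 0.144]
90 260 [0.352 0.584 0.146]
110 200 [0.504 0.585 0.02 ]
150 200 [ 0.525  0.589 -0.405]
160 270 [ 0.212  0.647 -0.806]
185 266 [0.322 0.375 0.034]
40 240 [0.406 0.648 0.255]
212 243 [0.382 0.304 0.01 ]
tool shift mm [312.  156.3  99. ] pos [0.3012 0.6036 0.2337] rpy deg [ 1.7992e+02 -1.0000e-02 -2.6520e+01] q [ 1.4   0.36  0.01 -0.   -1.22 -0.29]
```

move_arm(rows="0 0 0 0 0.05 -0.02 0.0876; 0 0 0 0 0.053 0 0.0876; 0 0 0 0.03 0.053 0 0.0876; 0 0 0 0.06 0 0 0.0876; 0 0 0 0.06 0 0.02 0.0876; 0 0 0 0.06 0 0.02 0.0876; 0 0 0 0.06 0 0.02 0.0876; 0 0 0 0.03 0 0.02 0.0876")

```text
t: 1.1
eef_pos: [0.5003, 0.3295, 0.1741]
ee_rot: [3.141, 0.0, -0.465]
force: [-0.0, 1.0, -0.4]
width: 0.0873
gripper_force: 0.0
```

```bash
python3 -c "
from go import *
togo([.5105,.3243,.135])"
```

```text
tool shift mm [11.5  0.1 39.1] pos [0.5003 0.3295 0.1741] rpy deg [ 1.7995e+02  1.0000e-02 -2.6640e+01] q [ 0.91  0.28 -0.24  0.   -1.05  0.2 ]
```

move_arm(rows="0 0 0 0.0115 0 0.01 0.0876; 0 0 0 0 0 0.025 0.0876; 0 0 0 0 0 0.025 0.0876; 0 0 0 0 0 0.02 0.0876; 0 0 0 0 0 0.018 0.0876; 0 0 0 0 0 0 0.0876; 0 0 0 0 0 0 0.0876")

```text
t: 1.98
eef_pos: [0.5086, 0.3269, 0.0781]
ee_rot: [-3.141, -0.0, -0.462]
force: [0.5, -0.4, 0.3]
width: 0.0877
gripper_force: 0.0
```

Run:
```python
from go import *
togo([.5105,.3243,.076]); print(arm.get_state()["force"])
im,d,W=cloud("scene"); cv2.imwrite("pics/s1.png",cv2.resize(im[100:240,130:300],None,fx=4,fy=4,interpolation=2))
```

```text
tool shift mm [2.8 1.5 2.1] pos [0.5086 0.3269 0.0781] rpy deg [-1.7996e+02 -2.0000e-02 -2.6470e+01] q [ 0.89  0.39 -0.34  0.   -0.84  0.21]
[ 0.54462081 -0.36754075  0.25059056]
```

View pics/s1.png

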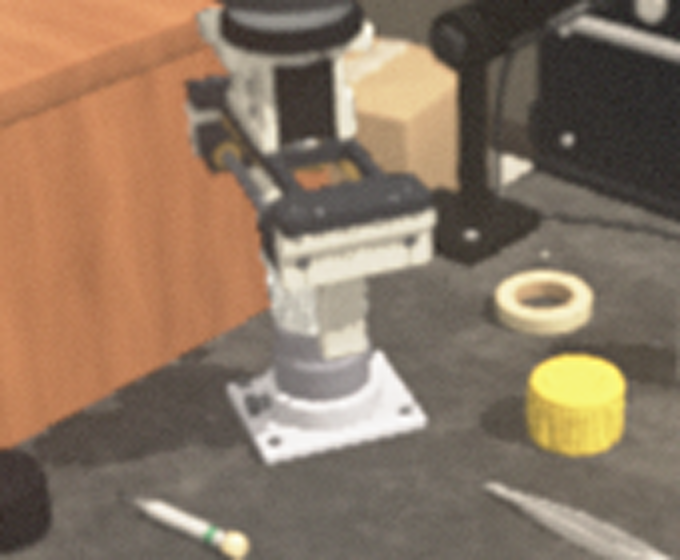

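The fingers straddle the cap cleanly: the near finger is at about (340,310) in the crop and the cap is between the pads. I'll make a small correction and close.

move_arm(rows="0 0 0 0.0025 0.0015 0.002 0.0876; 0 0 0 0 0 0 0.07; 0 0 0 0 0 0 0.058; 0 0 0 0 0 0 0.05; 0 0 0 0 0 0 0.04; 0 0 0 0 0 0 0.04; 0 0 0 0 0 0 0.04; 0 0 0 0 0 0 0.04", squeeze=50)

```text
t: 3.02
eef_pos: [0.5107, 0.3247, 0.0755]
ee_rot: [-3.14, -0.001, -0.462]
force: [2.3, 5.2, -2.5]
width: 0.0514
gripper_force: 50.0
```

```bash
python3 -c "
from go import *
togo([.5105,.3243,.076]);s=arm.get_state();print(s['force'],s['moment'],s['width'],s['gripper_force'])"
```

```text
tool shift mm [ 0.   0.5 -0.5] pos [0.5107 0.3247 0.0755] rpy deg [-1.7989e+02 -3.0000e-02 -2.6500e+01] q [ 0.89  0.39 -0.34  0.   -0.84  0.22]
[ 2.30957335  5.22724635 -2.50634995] [ 1.57271554 -0.99275803 -0.03666923] 0.05141659427067314 49.99909128260697
```

move_arm(rows="0 0 0 0 -0.0005 0.001 0.04; 0 0 0 0 0 0.001 0.04; 0 0 0 0 0 0 0.04")

```text
t: 3.4
eef_pos: [0.5108, 0.3248, 0.0746]
ee_rot: [-3.14, -0.001, -0.462]
force: [-1.3, 1.4, 8.8]
width: 0.0513
gripper_force: 50.0
```

move_arm(rows="0 0 0 0 0 0.001 0.04; 0 0 0 0 0 0 0.04; 0 0 0 0 0 0 0.04")

```text
t: 3.78
eef_pos: [0.5108, 0.3247, 0.0737]
ee_rot: [-3.14, -0.001, -0.462]
force: [-2.7, 2.1, 9.3]
width: 0.0515
gripper_force: 50.0
```

move_arm(rows="0 0 0 0 0 0.001 0.04; 0 0 0 0 0 0 0.04; 0 0 0 0 0 0 0.04")

```text
t: 4.15
eef_pos: [0.5108, 0.3247, 0.0728]
ee_rot: [-3.14, -0.001, -0.462]
force: [-2.2, 2.4, 10.2]
width: 0.0516
gripper_force: 50.0
```

move_arm(rows="0 0 0 0 0 0.0008 0.04; 0 0 0 0 0 0 0.04")

```text
t: 4.4
eef_pos: [0.5108, 0.3247, 0.0721]
ee_rot: [-3.14, -0.001, -0.462]
force: [-2.6, 1.3, 11.3]
width: 0.0512
gripper_force: 50.0
```

move_arm(rows="0 0 0 0 0 0.0006 0.04; 0 0 0 0 0 0 0.04")

```text
t: 4.65
eef_pos: [0.5108, 0.3248, 0.0715]
ee_rot: [-3.14, -0.001, -0.462]
force: [-2.3, 1.1, 10.9]
width: 0.0513
gripper_force: 50.0
```

move_arm(rows="0 0 0 0 0 0.0008 0.04; 0 0 0 0 0 0 0.04")

```text
t: 4.9
eef_pos: [0.5108, 0.3248, 0.0707]
ee_rot: [-3.14, -0.001, -0.462]
force: [-1.0, 2.4, 11.6]
width: 0.0513
gripper_force: 50.0
```

move_arm(rows="0 0 0 0 0 0.0005 0.04; 0 0 0 0 0 0 0.04")

```text
t: 5.15
eef_pos: [0.5108, 0.3248, 0.0703]
ee_rot: [-3.14, -0.001, -0.462]
force: [-2.1, 1.8, 11.5]
width: 0.0515
gripper_force: 50.0
```

move_arm(rows="0 0 0 0 0 0.0008 0.04; 0 0 0 0 0 0 0.04")

```text
t: 5.4
eef_pos: [0.5109, 0.3248, 0.0697]
ee_rot: [-3.14, -0.001, -0.462]
force: [-2.8, 2.5, 13.7]
width: 0.0518
gripper_force: 50.5
```

move_arm(rows="0 0 0 0 0 0.0005 0.04; 0 0 0 0 0 0 0.04")

```text
t: 5.65
eef_pos: [0.5109, 0.3248, 0.0696]
ee_rot: [-3.14, -0.001, -0.462]
force: [-4.0, 0.9, 16.0]
width: 0.0517
gripper_force: 50.0
```

The cap has hit the hard stop about 5 mm down. I'll raise the force to about 19 N and then turn.

move_arm(rows="0 0 0 0 0 0.0004 0.04; 0 0 0 0 0 0 0.04; 0 0 0 0 0 0 0.04")

```text
t: 6.02
eef_pos: [0.5109, 0.3248, 0.0695]
ee_rot: [-3.14, -0.001, -0.462]
force: [-4.7, 0.8, 18.8]
width: 0.0514
gripper_force: 50.0
```

move_arm(rows="0 0 -5 0 0 0 0.04; 0 0 -5 0 0 0 0.04; 0 0 0 0 0 0 0.04")

```text
t: 6.4
eef_pos: [0.5117, 0.3249, 0.0696]
ee_rot: [-3.139, -0.003, -0.286]
force: [-0.6, -0.5, 16.1]
width: 0.0514
gripper_force: 50.0
```

move_arm(rows="0 0 0 0 0 0.0003 0.04; 0 0 -6 0 0 0 0.04; 0 0 -6 0 0 0 0.04; 0 0 0 0 0 0 0.04")

```text
t: 6.9
eef_pos: [0.512, 0.325, 0.0696]
ee_rot: [-3.14, -0.004, -0.076]
force: [-1.2, -0.5, 17.3]
width: 0.0516
gripper_force: 50.0
```

```bash
python3 -c "
from go import *
togo([.5105,.3243,.076]);s=arm.get_state();print(s['force'],s['moment'],s['width'],s['gripper_force'])"
```

```text
tool shift mm [-1.4  0.8 -6.4] pos [0.512  0.325  0.0696] rpy deg [-179.88   -0.21   -4.35] q [ 0.89  0.4  -0.35  0.   -0.82  0.6 ]
[-1.16513038 -0.53665557 17.34808768] [-0.32917525  0.19174537  0.0886443 ] 0.05158099865110752 50.00395010685679
```

move_arm(rows="0 0 -6 0 0 0.0001 0.04; 0 0 -6 0 0 0 0.04; 0 0 -6 0 0 0 0.04; 0 0 0 0 0 0 0.04")

```text
t: 7.4
eef_pos: [0.5121, 0.3251, 0.0696]
ee_rot: [-3.141, -0.004, 0.238]
force: [-0.4, 0.3, 19.1]
width: 0.0511
gripper_force: 50.0
```

move_arm(rows="0 0 -6 0 0 0 0.04; 0 0 -6 0 0 0 0.04; 0 0 -6 0 0 0 0.04; 0 0 0 0 0 0 0.04")

```text
t: 7.9
eef_pos: [0.5121, 0.3251, 0.0695]
ee_rot: [3.141, -0.004, 0.552]
force: [0.0, -0.6, 17.6]
width: 0.0511
gripper_force: 50.0
```

```bash
python3 -c "
from go import *
togo([.5105,.3243,.076]);s=arm.get_state();print(s['force'],s['moment'],s['width'],s['gripper_force'])"
```

```text
tool shift mm [-1.8 -0.2 -6.5] pos [0.5121 0.3251 0.0695] rpy deg [179.97  -0.25  31.65] q [ 0.89  0.4  -0.35  0.   -0.82  1.23]
[ 8.87995850e-03 -5.75075694e-01  1.75996485e+01] [-0.36065405 -0.01415792  0.06234026] 0.05111317999970864 50.00395334447603
```

Turned 58° while held down. Lifting now.

move_arm(rows="0 0 0 0 0 -0.002 0.04; 0 0 0 0 0 -0.002 0.04; 0 0 0 0 0 -0.003 0.04; 0 0 0 0 0 -0.003 0.04; 0 0 0 0 0 0 0.04")

```text
t: 8.52
eef_pos: [0.5113, 0.3246, 0.0781]
ee_rot: [3.141, -0.002, 0.55]
force: [0.0, 1.9, 7.1]
width: 0.0512
gripper_force: 50.0
```

move_arm(rows="0 0 0 0 0 -0.004 0.04; 0 0 0 0 0 -0.004 0.04; 0 0 0 0 0 -0.005 0.04; 0 0 0 0 0 -0.005 0.04; 0 0 0 0 0 -0.005 0.04; 0 0 0 0 0 0 0.04")

```text
t: 9.28
eef_pos: [0.5104, 0.3244, 0.0999]
ee_rot: [-3.141, -0.001, 0.55]
force: [-0.0, 0.3, -0.7]
width: 0.0514
gripper_force: 50.0
```

Cap is off and held, with the weight reading about 0.6 N. I'll raise it, turn back to the first yaw, and then check arm clearance over the microscope.

move_arm(rows="0 0 0 0 0 -0.02 0.04; 0 0 0 0 0 -0.03 0.04; 0 0 8 0 0 -0.03 0.04; 0 0 10 0 0 -0.03 0.04; 0 0 10 0 0 -0.03 0.04; 0 0 10 0 0 -0.02 0.04; 0 0 10 0 0 -0.02 0.04; 0 0 10 0 0 0 0.04")

```text
t: 10.28
eef_pos: [0.5108, 0.3246, 0.2812]
ee_rot: [-3.139, -0.001, -0.468]
force: [0.0, 0.3, -1.3]
width: 0.0513
gripper_force: 50.0
```

Run:
```python
from go import *
togo([.544,-.054,.28])
z=np.load("top0.npz"); W0=z["W"].reshape(-1,3)
z=np.load("scene0.npz"); W1=z["W"].reshape(-1,3)
for n,W in(("top",W0),("scene",W1)):
    k=(W[:,0]>.17)&(W[:,0]<.46)&(W[:,1]<.05)&(W[:,1]>-.3)&(W[:,2]>.05); w=W[k]
    for a in np.arange(.18,.46,.04):
        q=w[abs(w[:,0]-a)<.02]
        if len(q): print(n,a.round(2),"y",q[:,1].min().round(3),q[:,1].max().round(3),"zmax",np.percentile(q[:,2],98).round(3))
im,d,W=cloud("top"); w=W.reshape(-1,3); w=w[w[:,2]>.45]
for a in np.arange(-.2,.7,.1):
    q=w[(abs(w[:,0]-a)<.03)&(w[:,1]<.5)&(w[:,1]>-.3)]
    if len(q)>5: print("arm",a.round(2),"y",q[:,1].min().round(2),q[:,1].max().round(2),"z",q[:,2].min().round(2),q[:,2].max().round(2))
im2,d2,_=cloud("scene"); cv2.imwrite("pics/m.png",np.hstack([im[:,:],im2])[:, :].copy()) 
cv2.imwrite("pics/m.png",cv2.resize(np.hstack([im,im2]),(800,300),interpolation=cv2.INTER_AREA))
```

```text
tool shift mm [200.6 322.9   0.6] pos [0.5108 0.3246 0.2812] rpy deg [-1.7985e+02 -5.0000e-02 -2.6840e+01] q [ 0.89  0.22 -0.08  0.   -1.27  0.21]
top 0.22 y -0.086 -0.034 zmax 0.236
top 0.26 y -0.174 -0.012 zmax 0.234
top 0.3 y -0.195 -0.01 zmax 0.221
top 0.34 y -0.299 -0.03 zmax 0.2
top 0.38 y -0.3 -0.097 zmax 0.098
scene 0.22 y -0.086 -0.048 zmax 0.234
scene 0.26 y -0.176 -0.026 zmax 0.229
scene 0.3 y -0.197 -0.019 zmax 0.218
scene 0.34 y -0.299 -0.041 zmax 0.126
scene 0.38 y -0.3 -0.233 zmax 0.096
arm 0.3 y 0.25 0.46 z 0.66 0.74
arm 0.4 y 0.33 0.47 z 0.63 0.71
arm 0.5 y 0.27 0.4 z 0.47 0.72
```

View pics/m.png

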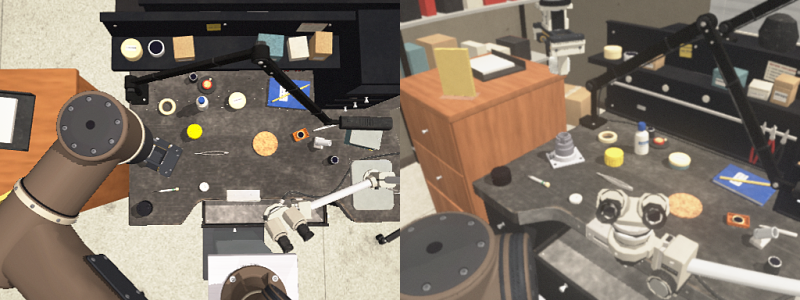

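The gripper holds the cap at z≈0.28. The microscope's top is at about 0.24, and the arm links stay to the left and above 0.6. Clear to cross to the mat, at (265,143) in the composite.

move_arm(rows="0 0 0 0.015 0.025 0 0.04; 0 0 0 0.028 0.045 0 0.04; 0 0 0 0.03 0.048 0 0.04; 0 0 0 0.03 0.048 0 0.04; 0 0 0 0.03 0.048 0 0.04; 0 0 0 0.03 0.048 0 0.04; 0 0 0 0.025 0.04 0 0.04; 0 0 0 0.0125 0.02 0 0.04")

```text
t: 11.38
eef_pos: [0.5451, -0.0565, 0.2791]
ee_rot: [3.141, 0.001, -0.461]
force: [0.8, 0.9, -0.9]
width: 0.0515
gripper_force: 50.0
```

move_arm(rows="0 0 0 0 0 0.03 0.04; 0 0 0 0 0 0.04 0.04; 0 0 0 0 0 0.04 0.04; 0 0 0 0 0 0.04 0.04; 0 0 0 0 0 0.03 0.04; 0 0 0 0 0 0.02 0.04; 0 0 0 0 0 0.01 0.04; 0 0 0 0 0 0 0.04")

```text
t: 12.38
eef_pos: [0.5455, -0.0539, 0.0691]
ee_rot: [3.141, 0.001, -0.462]
force: [-0.1, 0.0, -1.1]
width: 0.0516
gripper_force: 50.0
```

Run:
```python
from go import *
togo([.544,-.054,.03])
print(arm.get_state()["force"])
im,d,W=cloud("top");im2,d2,W2=cloud("scene")
hsv=cv2.cvtColor(im2,cv2.COLOR_BGR2HSV); m=cv2.inRange(hsv,(5,80,120),(22,255,255)); m[:230]=0;m[290:]=0;m[:,:330]=0;m[:,395:]=0
w=W2[m>0]; w=w[abs(w[:,2]-.006)<.008]; print("mat",w.mean(0),w.min(0),w.max(0))
cv2.imwrite("pics/n.png",cv2.resize(im2[190:310,290:440],(750,600),interpolation=2))
```

```text
tool shift mm [-1.2  0.7 39.1] pos [ 0.5455 -0.0539  0.0691] rpy deg [ 1.7995e+02  5.0000e-02 -2.6450e+01] q [ 0.26  0.32 -0.47  0.   -0.78  0.85]
[-0.09764555  0.01133275 -1.10732409]
mat [ 0.54478481 -0.05793141  0.00554658] [ 0.50175276 -0.09875211 -0.00182054] [ 0.5983577  -0.00594216  0.00938656]
```

View pics/n.png

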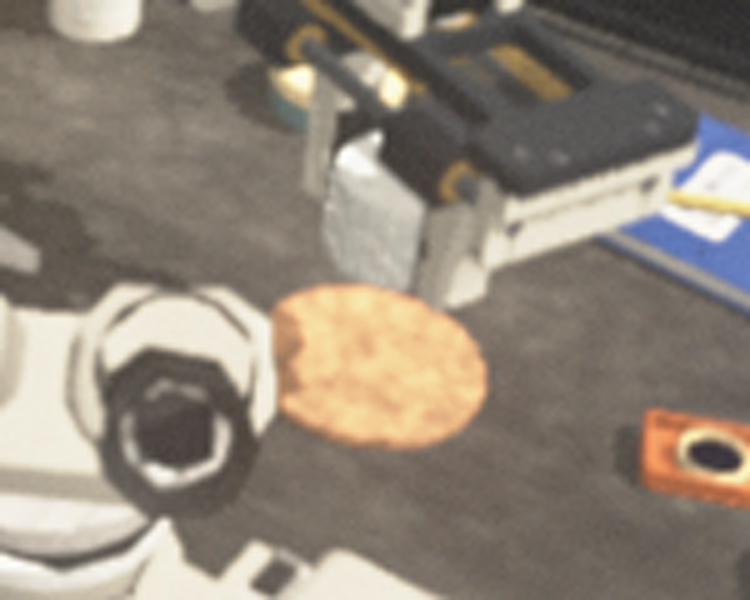

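The cap hangs level at (375,215) in the crop, with the pad tips about level with its rim. Mat centre is confirmed at about (0.545, -0.054). Descending.

move_arm(rows="0 0 0 0 0 0.02 0.04; 0 0 0 0 0 0.015 0.04; 0 0 0 0 0 0.01 0.04; 0 0 0 0 0 0.005 0.04; 0 0 0 0 0 0.001 0.04; 0 0 0 0 0 0.001 0.04; 0 0 0 0 0 0 0.04")

```text
t: 13.35
eef_pos: [0.5462, -0.0534, 0.0178]
ee_rot: [-3.141, -0.0, -0.463]
force: [-0.6, 0.3, -0.2]
width: 0.0515
gripper_force: 50.0
```

move_arm(rows="0 0 0 0 0 0.0005 0.04; 0 0 0 0 0 0.0005 0.04; 0 0 0 0 0 0 0.04; 0 0 0 0 0 0 0.04")

```text
t: 13.85
eef_pos: [0.546, -0.0534, 0.0165]
ee_rot: [-3.142, -0.0, -0.463]
force: [-0.6, -0.2, -0.9]
width: 0.0516
gripper_force: 50.0
```

move_arm(rows="0 0 0 0 0 0.0005 0.04; 0 0 0 0 0 0.0005 0.04; 0 0 0 0 0 0 0.04; 0 0 0 0 0 0 0.04")

```text
t: 14.35
eef_pos: [0.546, -0.0534, 0.0155]
ee_rot: [-3.142, -0.0, -0.463]
force: [-0.3, -0.7, 0.2]
width: 0.0515
gripper_force: 50.0
```

move_arm(rows="0 0 0 0 0 0.0005 0.04; 0 0 0 0 0 0 0.04; 0 0 0 0 0 0 0.04")

```text
t: 14.72
eef_pos: [0.546, -0.0534, 0.015]
ee_rot: [-3.142, -0.0, -0.463]
force: [-0.3, -1.0, -1.3]
width: 0.0516
gripper_force: 50.0
```

move_arm(rows="0 0 0 0 0 0.0005 0.04; 0 0 0 0 0 0 0.04; 0 0 0 0 0 0 0.04")

```text
t: 15.1
eef_pos: [0.546, -0.0534, 0.0145]
ee_rot: [3.142, 0.0, -0.463]
force: [-0.3, 0.0, -0.1]
width: 0.0515
gripper_force: 50.0
```

move_arm(rows="0 0 0 0 0 0.0005 0.04; 0 0 0 0 0 0 0.04; 0 0 0 0 0 0 0.04")

```text
t: 15.48
eef_pos: [0.546, -0.0534, 0.0143]
ee_rot: [-3.142, -0.0, -0.463]
force: [-1.6, 0.0, 5.7]
width: 0.0515
gripper_force: 53.1
```

Contact felt. Releasing gently.

move_arm(rows="0 0 0 0 0 0 0.05; 0 0 0 0 0 0 0.052; 0 0 0 0 0 0 0.054; 0 0 0 0 0 0 0.057; 0 0 0 0 0 -0.0005 0.065; 0 0 0 0 0 0 0.078; 0 0 0 0 0 0 0.0876; 0 0 0 0 0 0 0.0876", squeeze=5)

```text
t: 16.48
eef_pos: [0.5457, -0.0536, 0.0144]
ee_rot: [3.141, 0.0, -0.463]
force: [-1.0, -1.3, 1.8]
width: 0.086
gripper_force: 1.2
```

move_arm(rows="0 0 0 0 0 -0.01 0.0876; 0 0 0 0 0 -0.02 0.0876; 0 0 0 0 0 -0.04 0.0876; 0 0 0 0 0 -0.05 0.0876; 0 0 0 0 0 -0.06 0.0876; 0 0 0 0 0 -0.06 0.0876; 0 0 0 0 0 -0.03 0.0876; 0 0 0 0 0 0 0.0876")

```text
t: 17.48
eef_pos: [0.5472, -0.053, 0.2881]
ee_rot: [-3.138, -0.005, -0.462]
force: [-0.4, -0.0, -1.1]
width: 0.0874
gripper_force: 0.0
```

move_arm(rows="0 0 0 -0.03 -0.05 0 0.0876; 0 0 0 -0.03 -0.05 0 0.0876; 0 0 0 -0.03 -0.05 0 0.0876; 0 0 0 -0.03 -0.05 0 0.0876; 0 0 0 -0.03 -0.05 0 0.0876; 0 0 0 0 0 0 0.0876; 0 0 0 0 0 0 0.0876; 0 0 0 0 0 0 0.0876")

```text
t: 18.48
eef_pos: [0.5234, 0.2362, 0.2843]
ee_rot: [3.141, 0.0, -0.464]
force: [1.1, -0.1, -0.2]
width: 0.0879
gripper_force: 0.0
```

Run:
```python
from go import *
im,d,W=cloud("top");im2,_,_=cloud("scene")
w=W[150:220,305:375].reshape(-1,3);k=(w[:,2]>.03)&(w[:,2]<.06);print(w[k].min(0),w[k].max(0),np.median(w[k],0))
cv2.imwrite("pics/f.png",np.hstack([cv2.resize(im[130:230,290:390],(400,400)),cv2.resize(im2[210:310,310:410],(400,400))]))
```

```text
[ 0.51929366 -0.07831881  0.03015244] [ 0.57184712 -0.02764743  0.04659628] [ 0.54600552 -0.05239942  0.03992665]
```

View pics/f.png

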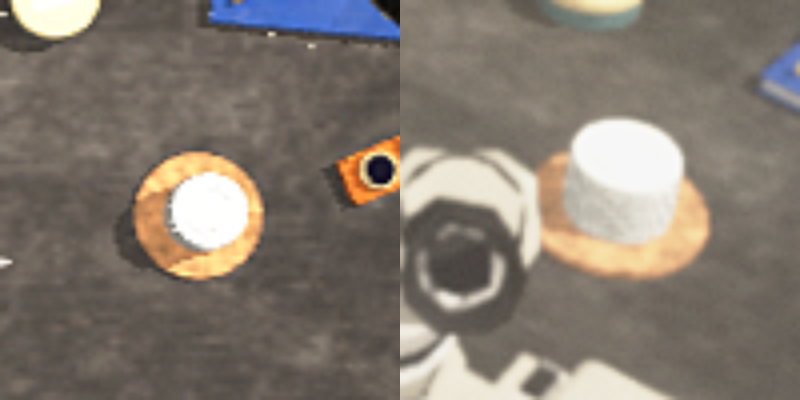

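The cap stands upright at (208,212) in the left crop, centred on the mat with its top at 0.040 m as it should be. The gripper is clear.

```bash
python3 -c "
from station import arm
print(arm.job_done())"
```

```text
the job is handed in; nothing more can be done
None
```

I opened the jar, set its cap upright on the cork mat within about 2 mm of the centre and let go, then handed the job in at about 18.6 s; readings while pressing peaked at 19 N and no bystander was touched that I could see.

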